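Mount the video camera on its desk stand and hold it home

ROBOT

A 6-joint arm with a two-finger parallel gripper is mounted at the origin on the work surface; the furniture and walls round the work are solid. World frame = base frame: x ahead of the robot, y to its left, z up, the work surface at z = 0. Lengths are in m, angles in rad, forces in N, time in s.
With the tool pointing down it reaches from about 0.275 to 1 m from the base axis. Payload 8.4 kg.
Tool frame: the origin (TCP) lies on the centre line of the jaws, within the pads' length; the fingertips stand 17 mm ahead of it and the grasp point (between the pads) lies 2 mm behind it (bot.tcp_to_tips is the y of the fingertips in the tool frame, in m); y points along the fingers, z is the direction in which the jaws open and shut, and the axes are right-handed (so a half turn about y gives the same grasp; the last joint's range is limited). The gripper opens to 85 mm and grips with 20 to 120 N. Pads are 22 mm wide; open, the fingers measure 114 mm over their backs; the gripper's body (76 mm by 85 mm) begins 54 mm behind the grasp point. The pads swing forward as they close: fully open they stand 13 mm farther back than shut.
Start: joints at [-1.133, 0.353, 1.633, -0, 1.155, -0.002], TCP at [0.266, -0.566, 0.248] pointing down, gripper open.
Joint ranges: [-2.63, 2.63], [-0.92, 2.1], [0.06, 2.66], [-1.3, 4.44], [0, 2.69], [-3.02, 3.02]. Speed limits (rad/s): [2.22, 2.22, 2.79, 3.14, 3.14, 3.14].

INTERFACE

Orientations are given as a unit quaternion [x, y, z, w].
In Python, from workcell import bot, hand, kinematics, get_obs, vision, hand_in gives the robot as it stands. The module is installed in compiled form; this text tells all that it offers. Calls block until the motion is done:
- bot.reach(position, orientation): joint-space move of the TCP to a pose.
- bot.servo_line(position, ori=None, velocity=0.15): straight line of the TCP; ori=None keeps the orientation; velocity is the mean speed in m/s.
- bot.goto_joints(angles): joint-space move.
- hand.move_gripper(opening, strength=None): finger opening in m; strength is the grip in N (None keeps the last); returns when the fingers have stopped.
- bot.dwell(seconds).
- kinematics.solve_ik(position, orientation): joint angles nearest the present ones, or None.
- get_obs(): the state.
- vision.read_camera(name): name is "side" or "top"; returns a dict with "frame" (480x640x3 uint8, red, green, blue), "intrinsics" (3x3 intrinsics, pixels), "dist" ([k1, k2, p1, p2, k3] as OpenCV has them; the pictures are not rectified), "view" (4x4, takes a point from world to camera coordinates). Camera axes: x right, y down, z forward; pixel columns grow to the right and rows downward; lengths in m; the calibration is good to about 2 mm. A picture is of the moment at which its call begins. There is no depth.
A pose or a line that the arm cannot do raises bot.IKError and nothing moves.
- hand_in(): hands the job in, once; it reports no verdict.
The state is a dict: "time_s": time; "joint_pos": joint angles; "joint_vel": joint speeds; "joint_efforts": joint torques, N m; "position": TCP position; "orientation": TCP orientation; "wrist_force": force on the tool from outside, world axes, zero at the start; "ft_torque": the same for the moment, N m; "gripper_width": finger opening in m.
Only numpy, scipy, OpenCV 4.12 (cv2) and the standard library are available. Lean on these libraries where they do the work, as an engineer would, in place of code of your own. Each camera call takes 0.05 s, during which the arm holds its last target. There are 200 camera calls.

TASK

Get the video camera onto its desk stand for a call. First swing the stand's red-knobbed clamp lever straight out sideways (90 degrees from closed, over the white mark), so that its cam clears the camera's foot. Then, with the lens facing the robot's side and the foot in line with the clamp, ease the camera over the stand's pin until it drops on and press it fully down against the sprung collar, without hammering it or disturbing the other things; finish still holding it pressed down, so that I can close the lever.

Things in the scene. Friction and masses are not known exactly. Their poses are not given: they have to be found in the camera images.
- stand: Fixed desk camera stand: round dark foot (100 mm diameter), column, aluminium clamp bed 64 mm (x) by 80 mm (y -34 to +46; a rounded ear with a white mark to +58), flat top 115 mm above the table. Origin: on the table under the brass pin's axis, z up. Its -x side is the front, facing roughly the robot: a mounted camera's lens points to -x. Fixed lip along x, 7 mm high, inner face at y = -24.5 mm
- pin_top (a point): tip of the stand's brass locating pin, 125 mm above the table: the pin stands on the bed at the stand's x = y = 0, 10 mm high, 10 mm diameter, tapered over its last 3.5 mm to 4.4 mm; axes as the stand's
- clamp_lever (a joint): lever turning level about a vertical axis at x = 0, y = +34 mm of the stand. 0 = closed, pointing along the stand's +x (backward); pi/2 = straight out along +y, over the white mark. Its oval cam (37 x 19 mm, 7 mm high) stands in the way of the camera's foot, reaching to y = +15.5 mm, except near pi/2 (+24.5 mm). Starts near 0; friction holds it, 2 N at the knob moves it
- lever_knob (a point): middle of the top of the lever's red knob: an upright cylinder, 14 mm diameter, from 121 to 145 mm above the table, 58 mm from the lever's axis. Its top 18 mm can be gripped from above at any yaw
- collar (a joint): sprung collar round the pin: 0 = up, standing 4 mm above the bed; 0.004 = pressed flush with the bed. The spring takes 5.5 N at the top and 9.5 N at the bottom, more than the camera's weight, so that it lifts a camera that nobody holds down
- camera: black and silver camera, 0.3 kg, on a square foot 44 x 44 x 12 mm. Origin: centre of the foot's underside = mouth of the upright hole for the pin (12 mm diameter, 2 mm chamfer, 12 mm deep); z up, lens to -x. Body 36 mm (x) by 100 mm (y), 12 to 66 mm up; lens 46 mm diameter, top at 61 mm
- lens_front (a point): middle of the camera's front glass, 52 mm ahead (-x) of its origin and 38 mm above it
- mouse: white cordless mouse, 108 x 62 x 40 mm, origin at the centre of its underside: leave alone
- spectacles: round wire spectacles, 138 x 136 x 48 mm, origin at the centre of the underside: leave alone
- memory_stick: red memory stick, 16 x 51 x 8 mm, origin at the centre of its underside: leave alone
- grip_hump (a point): middle of the top of the camera's viewfinder hump, 86 mm straight above its origin; axes as the camera's. The hump is 36 mm (x) by 38 mm (y), flush with the body's front and back, from 66 mm up; a flash shoe adds 1.5 mm. Grip it from above with the fingers closing along the camera's x (36 mm), fingertips 66 to 70 mm above the camera's origin, over the lens

How it is judged:
On the way, in this order (a step that is already met when the one before it is completed fails the run):
1. the clamp lever stands straight out, within 10 degrees of a right angle, while the camera is still off the stand (value of joint clamp_lever between 1.396 and 1.745 rad and horizontal distance between camera and pin_top above 0.05 m), for 0.3 s.
2. the camera, in the fingers, has dropped over the pin (horizontal distance between camera and pin_top below 0.003 m and z of camera in the frame of stand below 0.1205 m and contact force between the fingers and camera above 1 N), for 0.1 s.
At the end, for the whole second after the job is handed in: Camera on the pin (3 mm), foot within 1.5 mm of the bed, collar down 3 of its 4 mm, lens to the stand's front, in line within 0.15 rad, upright within 0.06 rad, at rest, still held by the fingers and pressing on the stand with over 5 N; lever within 10 degrees of a right angle (horizontal distance between camera and pin_top below 0.003 m and z of camera in the frame of stand below 0.1165 m and value of joint collar above 0.003 m and x of lens_front in the frame of stand below -0.04 m and angle between the x axis of camera and the x axis of stand, either way round below 0.15 rad and angle between camera's own z axis and vertical below 0.06 rad and value of joint clamp_lever between 1.396 and 1.745 rad and linear speed of camera below 0.02 m/s and contact force between the fingers and camera above 2 N and contact force between camera and stand above 5 N); the arm keeps its last pose, push and grip.
It fails at once if the camera is hammered or forced onto the stand (over 60 N) (contact force between camera and stand above 60 N).
It fails at once if the mouse is pushed (over 20 mm) (distance of mouse from where it was at the start of the episode above 0.02 m).
It fails at once if the spectacles are pushed (over 20 mm) (distance of spectacles from where it was at the start of the episode above 0.02 m).
It fails at once if the memory stick is pushed (over 20 mm) (distance of memory_stick from where it was at the start of the episode above 0.02 m).
It also fails if it takes over 54 s, if anything falls off the work surface, if the arm or the gripper's body presses on something with over 40 N, if the wrist force passes 120 N, or if a joint passes its speed limit or range.

## Working session

There is one attempt and no reset: what is moved stays moved. The work goes in short steps, each a Python script; the robot and the scene stay as the last script left them, time stands still between calls to the robot, and variables do not carry over. Pictures are saved under pics/ and viewed, about 8 in all and at most 12, crops included, and the job is handed in when it is done.

```bash
mkdir -p pics; cat > h.py <<'E'
import numpy as np, cv2
from workcell import bot, hand, kinematics, get_obs, vision, hand_in
from scipy.spatial.transform import Rotation as R
def snap(n,f):
    c=vision.read_camera(n); cv2.imwrite(f'pics/{f}.png',c['frame'][:,:,::-1]); np.savez(f'pics/{f}.npz',**{k:np.array(v) for k,v in c.items()}); return c
def load(f): return np.load(f'pics/{f}.npz')
def proj(c,P):
    P=np.atleast_2d(np.array(P,float)); V=c['view']
    return cv2.projectPoints(P,cv2.Rodrigues(V[:3,:3])[0],V[:3,3],c['intrinsics'],c['dist'])[0][:,0]
def ray(c,uv):
    n=cv2.undistortPoints(np.array([[uv]],float),c['intrinsics'],c['dist'])[0,0]
    V=c['view']; return -V[:3,:3].T@V[:3,3], V[:3,:3].T@np.array([n[0],n[1],1])
def atz(c,uv,z):
    o,d=ray(c,uv); return o+d*(z-o[2])/d[2]
E
python3 - <<'E'
from h import *
for n in('top','side'):
    c=snap(n,n+'0'); print(n,c['intrinsics'][0,0],atz(c,(320,240),0), -c['view'][:3,:3].T@c['view'][:3,3])
o=get_obs();print(o['position'],o['orientation'],R.from_quat(o['orientation']).as_matrix().round(3),o['gripper_width'],bot.tcp_to_tips,o['time_s'])
E
```

```text
top 544.0455890054853 [0.47311343 0.20003484 0.        ] [0.40244028 0.18877831 0.94441354]
side 619.6889683424695 [0.52675416 0.05497886 0.        ] [0.20399246 0.99173741 0.58513294]
[ 0.26591859 -0.56516984  0.24762905] [-0.15431148  0.69050556 -0.68965979  0.15414088] [[-0.905 -0.     0.426]
 [-0.426  0.001 -0.905]
 [-0.    -1.    -0.001]] 0.08553204751194944 0.017 0.1
```

View pics/top0.png

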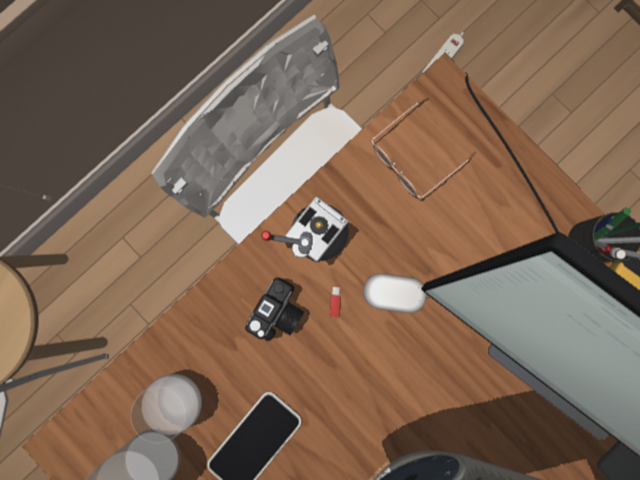

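View pics/side0.png

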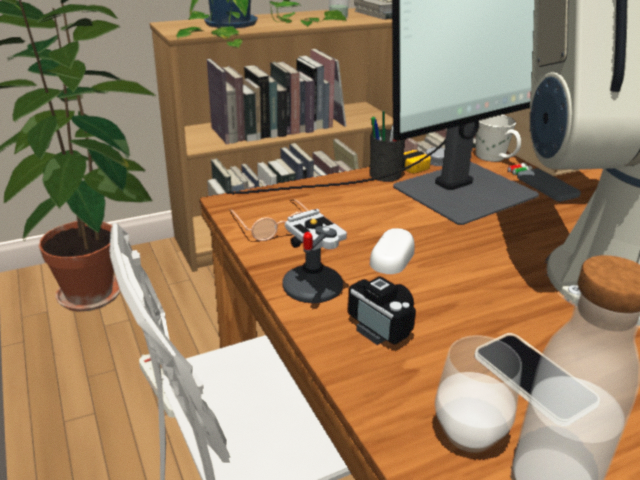

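The top view shows the stand bed near (318,230), red knob (266,236), pivot (304,242), camera hump (266,309) with the lens at (290,318), memory stick (335,302) and mouse (395,293). Next I'll enlarge both crops.

```bash
python3 - <<'E'
from h import *
c=load('top0'); s=load('side0')
cv2.imwrite('pics/c1.png',cv2.resize(c['frame'][190:345,225:380,::-1],(775,775),interpolation=cv2.INTER_CUBIC)[:,:][:775])
a=cv2.resize(c['frame'][192:344,236:356,::-1],None,fx=3.9,fy=3.9,interpolation=cv2.INTER_CUBIC)
b=cv2.resize(s['frame'][200:350,280:360,::-1],None,fx=3.9,fy=3.9,interpolation=cv2.INTER_CUBIC)
h=min(a.shape[0],b.shape[0],600); print(a.shape,b.shape)
cv2.imwrite('pics/c1.png',np.hstack([a[:h],b[:h]]))
for n,uv,z in[('pin',(318.5,226),.125),('knob',(266,236),.145),('piv',(304,242),.122),('hump',(266,309),.086),('lens',(290,318),.05),('stick',(335,302),.008),('mouse',(395,293),.03)]:print(n,atz(c,uv,z).round(3))
E
```

```text
(593, 468, 3) (585, 312, 3)
pin [0.485 0.201 0.125]
knob [0.466 0.278 0.145]
piv [0.46  0.223 0.122]
hump [0.356 0.28  0.086]
lens [0.341 0.245 0.05 ]
stick [0.367 0.171 0.008]
mouse [0.385 0.072 0.03 ]
```

View pics/c1.png

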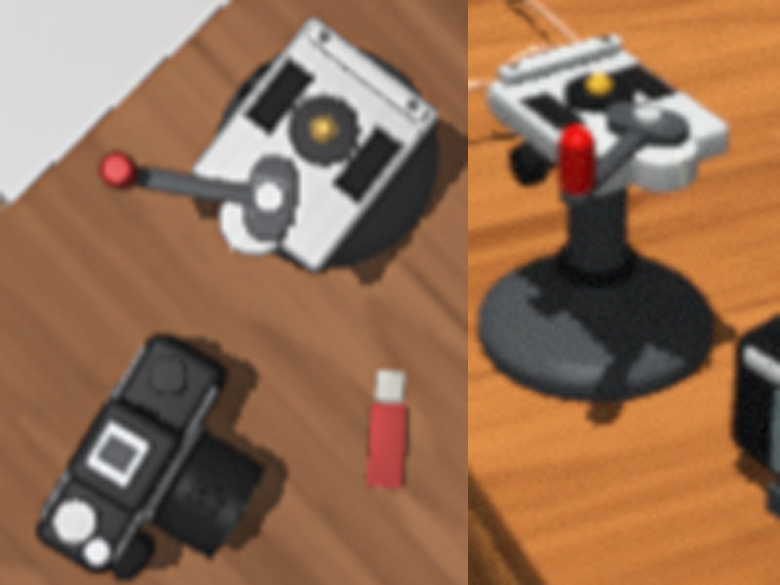

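```bash
cat > fit.py <<'E'
from h import *
from scipy.optimize import least_squares
def fit(c,pts,p0):
    M=np.array([p[0] for p in pts],float)/1000; U=np.array([p[1] for p in pts],float)
    def W(p): return np.c_[p[0]+np.cos(p[2])*M[:,0]-np.sin(p[2])*M[:,1],p[1]+np.sin(p[2])*M[:,0]+np.cos(p[2])*M[:,1],M[:,2]]
    r=least_squares(lambda p:(proj(c,W(p))-U).ravel(),p0,x_scale=[.1,.1,1],loss='soft_l1')
    return r.x,r.fun.reshape(-1,2)
E
python3 - <<'E'
from fit import *
c=load('top0'); s=load('side0')
f=lambda u,v:(u/3.9+236-.37,v/3.9+192-.37)
st,e=fit(c,[((0,0,125),f(323,127)),((0,34,122),f(268,196)),((32,-34,122),f(313,18)),((-32,-34,122),f(437,115)),((-32,46,115),f(313,270)),((32,46,115),f(193,170))],[.485,.2,.6])
print('stand',st,e.round(1).tolist())
ca,e=fit(c,[((0,0,87.5),f(118,453)),((18,-50,66),f(150,340)),((-18,-50,66),f(225,370)),((18,50,66),f(40,530)),((-18,50,66),f(110,570)),((-52,-23,38),f(265,470)),((-52,23,38),f(210,555))],[.35,.28,.6])
print('cam',ca,e.round(1).tolist())
kn=atz(c,f(116,168),.145); print('knob',kn)
g=lambda u,v:((u-468)/3.9+280-.37,v/3.9+200-.37)
# side checks: predicted vs seen
def W(p,m): return [p[0]+np.cos(p[2])*m[0]-np.sin(p[2])*m[1],p[1]+np.sin(p[2])*m[0]+np.cos(p[2])*m[1],m[2]]
print('side pin pred',proj(s,W(st,(0,0,.125))),'seen',g(600,74)); print('side knob pred',proj(s,kn),'seen',g(576,127))
piv=np.array(W(st,(0,.034,0))); d=kn-piv; print('lever r',np.hypot(*d[:2]),'angle',np.arctan2(d[1],d[0])-st[2])
E
```

```text
stand [0.48717826 0.20160452 0.91824274] [[-0.0, 0.3], [-0.0, 0.2], [0.3, -1.9], [1.2, -0.5], [-0.1, 0.8], [-1.8, 0.2]]
cam [0.35807636 0.27944032 1.06446388] [[0.7, 0.1], [0.4, -4.3], [0.4, -0.6], [-3.7, 1.1], [-2.3, 2.4], [0.4, -1.8], [0.2, 0.7]]
knob [0.46792333 0.27899047 0.145     ]
side pin pred [[313.72238316 220.05662826]] seen (313.47615384615386, 218.60435897435897)
side knob pred [[307.86812996 234.51075204]] seen (307.3223076923077, 232.19410256410256)
lever r 0.057268643458194865 angle 0.5166462846469774
```

```bash
python3 - <<'E'
from h import *
c=load('top0'); s=load('side0')
print('nadir',proj(c,[.402,.189,0]),'base',proj(c,[0,0,0.0]),proj(s,[0,0,0.]))
for a in [(425,290),(555,237)]:
  for b in [(397,135),(397,5),(531,104)]:
    o1,d1=ray(c,a);o2,d2=ray(s,b);d1/=np.linalg.norm(d1);d2/=np.linalg.norm(d2)
    t=np.linalg.lstsq(np.c_[d1,-d2],o2-o1,rcond=None)[0]; p,q=o1+d1*t[0],o2+d2*t[1]
    print(a,b,((p+q)/2).round(3),'gap',np.linalg.norm(p-q).round(3))
print('stand-base mat', atz(c,(490,350),0),atz(c,(600,430),0))
o=get_obs()
E
```

```text
nadir [[325.23916977 281.15077811]] base [[431.95021858 525.746689  ]] [[620.6548863  281.75994825]]
(425, 290) (397, 135) [0.396 0.058 0.227] gap 0.004
(425, 290) (397, 5) [0.401 0.097 0.435] gap 0.008
(425, 290) (531, 104) [0.298 0.072 0.308] gap 0.194
(555, 237) (397, 135) [ 0.459 -0.152  0.145] gap 0.035
(555, 237) (397, 5) [ 0.443 -0.038  0.412] gap 0.016
(555, 237) (531, 104) [ 0.332 -0.082  0.278] gap 0.263
stand-base mat [ 0.29186467 -0.09656847  0.        ] [ 0.16289402 -0.28349954  0.        ]
```

```bash
python3 - <<'E'
from h import *
c=load('top0')
cv2.imwrite('pics/c2.png',c['frame'][180:480,340:640,::-1].repeat(2,0).repeat(2,1))
E
```

```text
(no output)
```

View pics/c2.png

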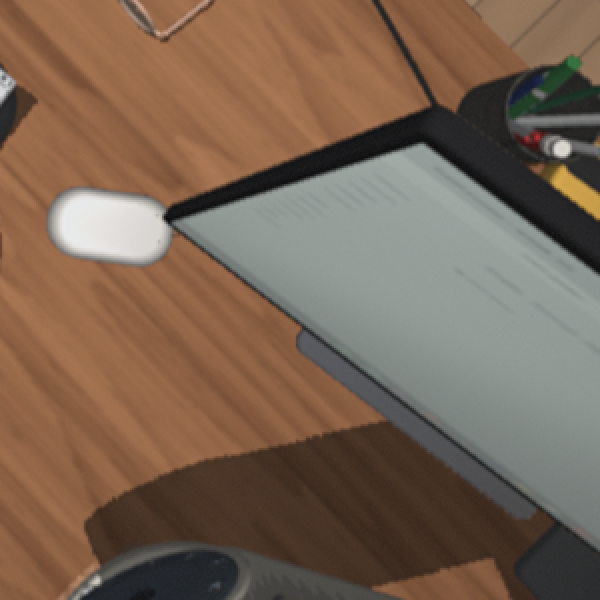

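The crop shows the monitor is a tilted screen: near bottom corner at top-view pixel (425,290), top corner about (555,237). It stands between the arm's start and the work, so I need its height for a safe crossing.

```bash
python3 - <<'E'
from h import *
from scipy.optimize import least_squares
c=load('top0'); s=load('side0')
for uv in [(555,237),(425,290)]:
  o,d=ray(c,uv)
  for z in (.15,.2,.25,.3,.35,.4,.45,.5,.55,.6): p=o+d*(z-o[2])/d[2]; print(uv,p.round(3),proj(s,p).round(0))
def q(a): return R.from_matrix(np.c_[[np.sin(a),-np.cos(a),0],[0,0,-1],[np.cos(a),np.sin(a),0]]).as_quat()
D=[]
for r in(.3,.4,.5,.625,.8):
  for z in(.15,.25,.45,.6,.7,.8):
    a=-1.133; j=kinematics.solve_ik([r*np.cos(a),r*np.sin(a),z],q(a))
    if j is not None: D.append((r,z,*j))
    elif z>.4: print('no',r,z)
D=np.array(D)
f=lambda p:np.r_[p[0]+p[1]*np.sin(D[:,3])+p[2]*np.sin(D[:,3]+D[:,4])-D[:,0],p[3]+p[1]*np.cos(D[:,3])+p[2]*np.cos(D[:,3]+D[:,4])-D[:,1]]
r=least_squares(f,[0,.4,.4,.1]);print(r.x,abs(r.fun).max())
for d in D: 
  if d[1]>.4: print(d.round(2))
E
```

```text
(555, 237) [ 0.476 -0.146  0.15 ] [[380. 132.]]
(555, 237) [ 0.471 -0.125  0.2  ] [[381. 111.]]
(555, 237) [ 0.466 -0.104  0.25 ] [[382.  89.]]
(555, 237) [ 0.462 -0.083  0.3  ] [[384.  65.]]
(555, 237) [ 0.457 -0.062  0.35 ] [[385.  39.]]
(555, 237) [ 0.453 -0.041  0.4  ] [[386.  11.]]
(555, 237) [ 0.448 -0.02   0.45 ] [[388. -19.]]
(555, 237) [0.443 0.001 0.5  ] [[390. -51.]]
(555, 237) [0.439 0.022 0.55 ] [[392. -87.]]
(555, 237) [0.434 0.043 0.6  ] [[ 394. -126.]]
(425, 290) [0.393 0.044 0.15 ] [[398. 175.]]
(425, 290) [0.394 0.053 0.2  ] [[399. 150.]]
(425, 290) [0.394 0.062 0.25 ] [[400. 122.]]
(425, 290) [0.395 0.071 0.3  ] [[401.  93.]]
(425, 290) [0.395 0.08  0.35 ] [[401.  62.]]
(425, 290) [0.396 0.089 0.4  ] [[402.  29.]]
(425, 290) [0.397 0.098 0.45 ] [[403.  -6.]]
(425, 290) [0.397 0.108 0.5  ] [[404. -43.]]
(425, 290) [0.398 0.117 0.55 ] [[405. -83.]]
(425, 290) [0.398 0.126 0.6  ] [[ 406. -126.]]
no 0.8 0.7
no 0.8 0.8
[ 0.00390829  0.55246419  0.49431683 -0.06864218] 0.04509793133585549
[ 0.3   0.45 -1.14 -0.35  1.91 -0.    1.58 -0.01]
[ 0.3   0.6  -1.14 -0.34  1.6  -0.    1.88 -0.01]
[ 0.3   0.7  -1.14 -0.29  1.36 -0.    2.07 -0.01]
[ 0.3   0.8  -1.14 -0.2   1.07 -0.    2.27 -0.01]
[ 0.4   0.45 -1.14 -0.16  1.77 -0.    1.53 -0.  ]
[ 0.4   0.6  -1.14 -0.16  1.47 -0.    1.83 -0.  ]
[ 0.4   0.7  -1.14 -0.12  1.23 -0.    2.03 -0.  ]
[ 0.4   0.8  -1.14 -0.04  0.93 -0.    2.25 -0.  ]
[ 0.5   0.45 -1.14  0.02  1.61 -0.    1.51 -0.  ]
[ 0.5   0.6  -1.14  0.01  1.31 -0.    1.82 -0.  ]
[ 0.5   0.7  -1.14  0.05  1.06 -0.    2.03 -0.  ]
[ 0.5   0.8  -1.14  0.14  0.74 -0.    2.26 -0.  ]
[ 0.62  0.45 -1.14  0.24  1.36 -0.    1.55 -0.  ]
[ 0.62  0.6  -1.14  0.24  1.06 -0.    1.85 -0.  ]
[ 0.62  0.7  -1.14  0.29  0.77 -0.    2.08 -0.  ]
[ 0.62  0.8  -1.14  0.44  0.32 -0.    2.38 -0.  ]
[ 0.8   0.45 -1.13  0.56  0.89 -0.    1.69 -0.  ]
[ 0.8   0.6  -1.13  0.63  0.48 -0.    2.04 -0.  ]
```

```bash
cat >> h.py <<'E'
def q(a): return R.from_matrix(np.c_[[np.sin(a),-np.cos(a),0],[0,0,-1],[np.cos(a),np.sin(a),0]]).as_quat()
def st(t=''):
    o=get_obs(); print(t,'t',round(o['time_s'],2),'p',np.round(o['position'],4),'F',np.round(o['wrist_force'],1),'M',np.round(o['ft_torque'],2),'w',round(o['gripper_width'],4)); return o
E
python3 - <<'E'
from h import *
a=-1.133; P=lambda r,z,a:[r*np.cos(a),r*np.sin(a),z]
bot.servo_line(P(.625,.6,a),velocity=.4); st()
bot.reach(P(.33,.68,a),q(a)); st()
j=get_obs()['joint_pos'].copy(); j=list(j); j[0]=.6; bot.goto_joints(j); st()
hand.move_gripper(.04,20)
bot.reach([.468,.279,.22],q(.39)); st()
snap('top','top1'); snap('side','side1')
E
```

```text
t 1.13 p [ 0.2649 -0.5659  0.598 ] F [ 0.6  0.1 -0.7] M [-0.01 -0.01 -0.02] w 0.0852
 t 2.3 p [ 0.1403 -0.2997  0.6792] F [ 1.2 -0.1 -0.2] M [ 0.04  0.03 -0.04] w 0.0851
 t 4.41 p [0.2726 0.1878 0.6791] F [ 0.2  0.  -0.5] M [-0.01 -0.02 -0.06] w 0.0853
 t 6.76 p [0.4685 0.2794 0.221 ] F [-0.3  0.1 -0.1] M [-0.03  0.04 -0.02] w 0.0404
```

```bash
python3 - <<'E'
from h import *
bot.servo_line([.468,.279,.149],velocity=.12); st()
c=snap('side','side2'); hand.move_gripper(.0,20); st()
d=snap('side','side3')
f=lambda c:cv2.resize(c['frame'][170:290,250:370,::-1],None,fx=3.3,fy=3.3,interpolation=cv2.INTER_CUBIC)
cv2.imwrite('pics/c3.png',np.hstack([f(c),f(d)]))
E
```

```text
t 7.6 p [0.4684 0.2792 0.1495] F [0.6 0.3 0.7] M [0.06 0.04 0.06] w 0.04
 t 8.0 p [0.4684 0.2792 0.1497] F [-1.2  0.5  4.1] M [-0.09  0.1   0.03] w 0.0127
```

View pics/c3.png

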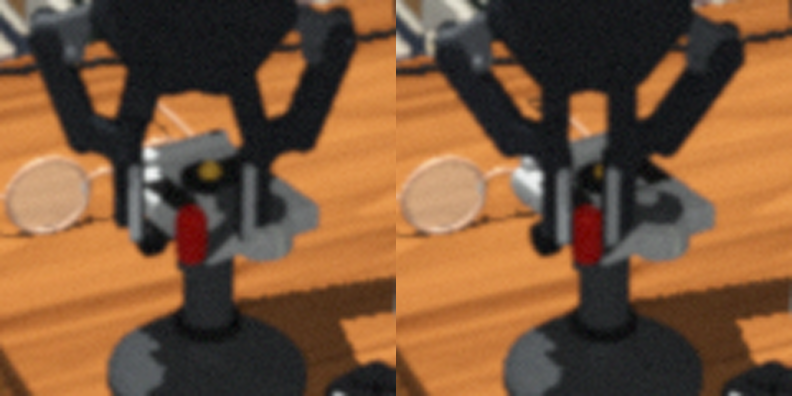

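Width 12.7 mm: both pads are on the red knob (crop (587,235)). Next, swing it along the arc.

```bash
python3 - <<'E'
from h import *
piv=np.array([.4602,.2222]); p=np.array(get_obs()['position']); a0=np.arctan2(*(p[:2]-piv)[::-1]); r0=np.hypot(*(p[:2]-piv)); N=7; print(a0,r0)
for k in range(1,N+1):
    s=k/N; a=a0+s*(.918+np.pi/2-a0); r=r0+s*(.058-r0)
    bot.servo_line([*(piv+r*np.array([np.cos(a),np.sin(a)])),p[2]],ori=q(.39+s*(.918-.39)),velocity=.08)
    st()
hand.move_gripper(.04); p=np.array(get_obs()['position']); bot.servo_line([p[0],p[1],.26],velocity=.2); st()
# move over the camera, clear view for the side camera
c=snap('top','top4'); d=snap('side','side4')
f=lambda c,x,y:cv2.resize(c['frame'][y:y+150,x:x+130,::-1],None,fx=3,fy=3,interpolation=cv2.INTER_CUBIC)
cv2.imwrite('pics/c4.png',np.hstack([f(c,230,190),f(d,280,200)]))
E
```

```text
1.4282661177583045 0.057621277896473
 t 8.31 p [0.4598 0.2799 0.1498] F [ 1.5 -0.1  1.1] M [-0.06 -0.19  0.1 ] w 0.0124
 t 8.57 p [0.4512 0.2795 0.1498] F [1.2 2.4 1.5] M [ 0.41 -0.18  0.14] w 0.0123
 t 8.82 p [0.4428 0.2778 0.1499] F [0.6 5.  1.6] M [ 0.87 -0.07  0.15] w 0.0127
 t 9.08 p [0.4342 0.2744 0.1498] F [-1.8  5.3  2.7] M [0.84 0.37 0.16] w 0.0121
 t 9.34 p [0.4266 0.2697 0.1497] F [-2.5  4.5  3.6] M [0.81 0.47 0.11] w 0.0124
 t 9.6 p [0.4198 0.264  0.1497] F [-3.1  3.8  4.2] M [0.67 0.48 0.14] w 0.0124
 t 9.86 p [0.4141 0.2572 0.1497] F [-2.4  1.6  5. ] M [0.42 0.47 0.11] w 0.0124
 t 10.94 p [0.4136 0.2569 0.2592] F [ 0.4 -0.1  0.2] M [-0.04 -0.01  0.05] w 0.0401
```

View pics/c4.png

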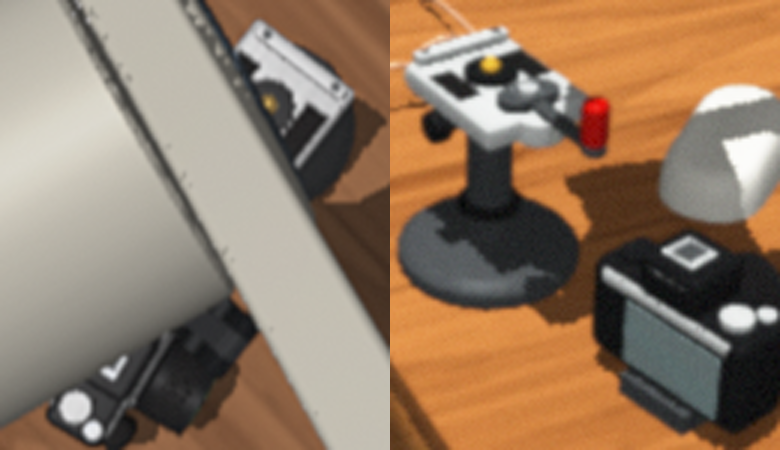

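```bash
python3 - <<'E'
from h import *
s=load('side4'); t=load('top0')
g=lambda u,v:((u-390)/3+280-.33,v/3+200-.33)
k=atz(s,g(596,101),.145); print('knob',k); d=k[:2]-[.4602,.2222]; print(np.hypot(*d),np.arctan2(d[1],d[0])-.918)
print('shoe side',atz(s,g(690,251),.0875),'top',atz(t,(266-.1,307.9),.0875))
a=atz(s,g(600,270),.064);b=atz(s,g(728,350),.064);d=b-a;print(a,b,np.hypot(*d[:2]),'yaw',np.arctan2(d[1],d[0])-np.pi/2)
# rail direction from top0 shoe/body edges: front silver edge crop (225,375)->(125,560) approx
f=lambda u,v:(u/3.9+236-.37,v/3.9+192-.37)
for u,v in[((218,388),(112,565)),((148,345),(45,520))]:
  a=atz(t,f(*u),.066);b=atz(t,f(*v),.066);d=b-a;print(np.hypot(*d[:2]),'yaw',np.arctan2(d[1],d[0])-np.pi/2)
E
```

```text
knob [0.41541827 0.25478847 0.145     ]
0.05538421587127148 1.5945052097719428
shoe side [0.35928669 0.27782178 0.0875    ] top [0.3579675  0.28052887 0.0875    ]
[0.40339152 0.27564975 0.064     ] [0.32980106 0.3151781  0.064     ] 0.0835347009520808 yaw 1.0778802753940036
0.08381949448523375 yaw 1.05967304102029
0.08263045752881899 yaw 1.0702378475460734
```

```bash
python3 - <<'E'
from h import *
s=load('side2'); p=np.array([.4684,.2792,0]); u=np.array([np.cos(.39),np.sin(.39),0])
for w in(.04,.0127):
  for z in(.140,.1325,.125):
    print(w,z,proj(s,[p+u*w/2+[0,0,z],p-u*w/2+[0,0,z]]).round(1).tolist())
E
```

```text
0.04 0.14 [[293.4, 237.7], [321.5, 237.4]]
0.04 0.1325 [[293.4, 242.2], [321.4, 242.0]]
0.04 0.125 [[293.4, 246.7], [321.3, 246.5]]
0.0127 0.14 [[303.0, 237.6], [311.9, 237.5]]
0.0127 0.1325 [[303.0, 242.1], [311.9, 242.1]]
0.0127 0.125 [[303.0, 246.6], [311.8, 246.6]]
```

```bash
python3 - <<'E'
from h import *
hand.move_gripper(.07,30)
bot.reach([.3586,.2792,.2],q(1.068)); st()
bot.servo_line([.3586,.2792,.086],velocity=.1); st('down')
hand.move_gripper(0,70); st('grip'); snap('side','side5')
bot.dwell(.2)
bot.servo_line([.3586,.2792,.27],velocity=.12); st('lift')
c=snap('side','side6'); snap('top','top6')
bot.reach([.4872,.2016,.27],q(.918)); st('over'); bot.dwell(.2); st()
d=snap('side','side7'); 
f=lambda c,x,y:cv2.resize(c['frame'][y:y+190,x:x+130,::-1],None,fx=3,fy=3,interpolation=cv2.INTER_CUBIC)
cv2.imwrite('pics/c5.png',np.hstack([f(c,310,150),f(d,245,80)]))
E
```

```text
t 11.88 p [0.358  0.2793 0.1996] F [ 0.8  0.5 -0.1] M [ 0.02  0.02 -0.  ] w 0.0701
down t 13.17 p [0.359  0.2795 0.0865] F [-0.3  0.7 -0.3] M [-0.01  0.05 -0.03] w 0.0701
grip t 13.58 p [0.3588 0.2793 0.0867] F [-1.8 -2.3  9.6] M [-0.27  0.31 -0.  ] w 0.0345
lift t 15.52 p [0.3583 0.279  0.2694] F [-1.2 -0.3 -3.4] M [-0.01  0.   -0.01] w 0.0339
over t 16.27 p [0.4873 0.201  0.2694] F [-0.4 -0.3 -3.2] M [0.04 0.02 0.06] w 0.0342
 t 16.47 p [0.4865 0.2022 0.27  ] F [-0.8  0.5 -3.2] M [ 0.03 -0.    0.04] w 0.0346
```

View pics/c5.png

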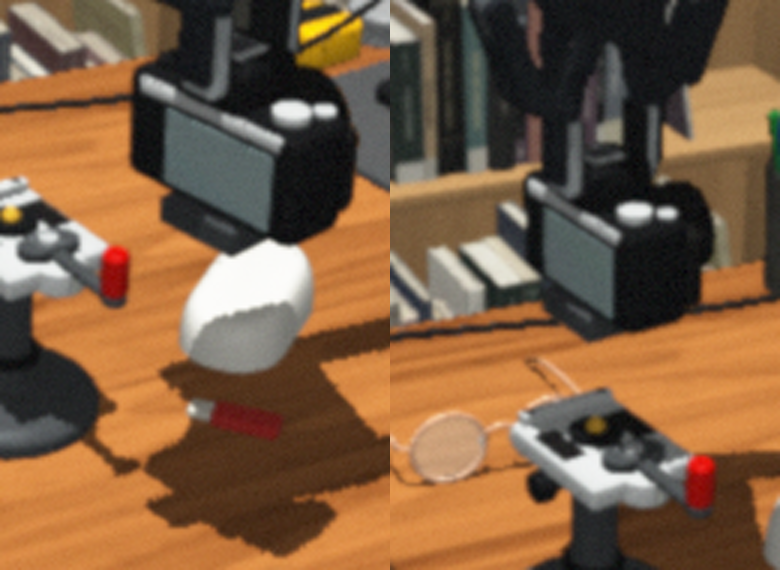

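The camera is held upright with the lens pointing away from the side view; the foot's nearest lower corner is at crop (598,338), left corner (541,306), and the pin tip at (596,424). I'll compare these with the prediction.

```bash
python3 - <<'E'
from h import *
s=load('side7'); o=get_obs(); p=np.array(o['position']); y=.918
W=lambda x,yy,z:[p[0]+np.cos(y)*x-np.sin(y)*yy,p[1]+np.sin(y)*x+np.cos(y)*yy,p[2]-.0867+z]
pr=proj(s,[W(.022,.022,0),W(.022,-.022,0),W(0,0,.0875),[.4872,.2016,.125]]); print(pr.round(1).tolist())
g=lambda u,v:((u-390)/3+245-.33,v/3+80-.33)
print([np.round(g(*a),1) for a in[(598,339),(541,306),(605,153),(596,424)]])
zm=o['orientation']; print(R.from_quat(zm).as_matrix()[:,1:].round(4))
f=s['frame'][80:270,245:375,::-1]
b=cv2.resize(s['frame'][165:235,270:350,::-1],None,fx=8,fy=8,interpolation=cv2.INTER_CUBIC); cv2.imwrite('pics/c6.png',b)
E
```

```text
[[309.9, 195.1], [294.4, 183.9], [315.4, 130.9], [313.7, 220.1]]
[array([314. , 192.7]), array([295. , 181.7]), array([316.3, 130.7]), array([313.3, 221. ])]
[[-1.000e-04  6.063e-01]
 [ 1.000e-04  7.952e-01]
 [-1.000e+00  0.000e+00]]
```

View pics/c6.png

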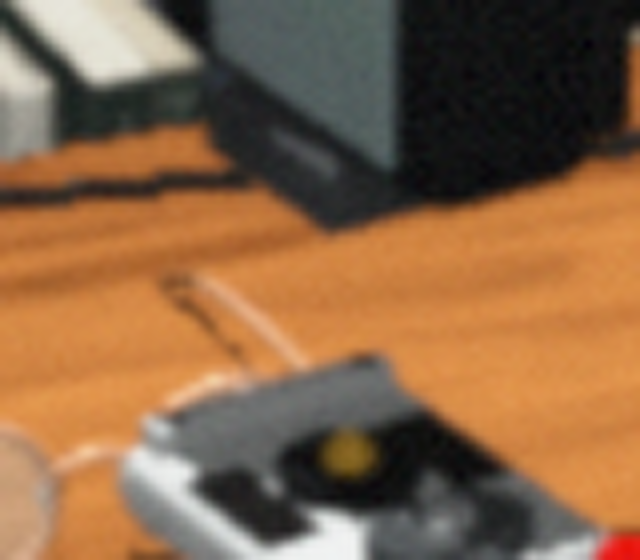

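Corner residuals come to about +2 px (≈2 mm) along the camera's +y relative to the pin. I'll shift by that, then descend with force feedback.

```bash
python3 - <<'E'
from h import *
ori=q(.918); u=np.array([-np.sin(.918),np.cos(.918)])
xy=np.array([.4872,.2016])-.002*u
bot.servo_line([*xy,.216],ori=ori,velocity=.06); bot.dwell(.3); o=st('pre'); b=np.array(o['wrist_force'])
z=.216
while z>.2035:
    z-=.001; bot.servo_line([*xy,z],ori=ori,velocity=.02); bot.dwell(.05)
    o=st(f'{z:.4f}'); F=np.array(o['wrist_force'])-b
    if np.hypot(*F[:2])>2.: xy=xy+np.clip(F[:2]*.00015,-.0006,.0006)
    if F[2]>15 or np.hypot(*F[:2])>20: print('stop'); break
c=snap('side','side8'); print(xy)
E
```

```text
pre t 17.87 p [0.4889 0.2004 0.2162] F [ 0.2  0.7 -2.7] M [-0.05 -0.02  0.02] w 0.0346
0.2150 t 18.17 p [0.4888 0.2004 0.215 ] F [-0.4 -0.1 -2.5] M [ 0.   -0.01  0.04] w 0.0344
0.2140 t 18.47 p [0.4888 0.2004 0.2139] F [ 0.2 -0.2 -3. ] M [-0.05 -0.01 -0.09] w 0.0344
0.2130 t 18.77 p [0.4888 0.2004 0.2129] F [-0.4 -0.1 -2.8] M [0.01 0.   0.03] w 0.0343
0.2120 t 19.07 p [0.4888 0.2004 0.212 ] F [-0.2  0.1 -2.9] M [ 0.06 -0.03  0.01] w 0.0343
0.2110 t 19.37 p [0.4888 0.2004 0.211 ] F [-0.4  0.3 -3.6] M [-0.02  0.04  0.06] w 0.0345
0.2100 t 19.67 p [0.4888 0.2004 0.21  ] F [-0.3  0.1 -3.2] M [-0.   -0.   -0.02] w 0.0343
0.2090 t 19.97 p [0.4888 0.2004 0.209 ] F [-0.1  0.  -2.2] M [-0.01  0.05 -0.01] w 0.0343
0.2080 t 20.27 p [0.4888 0.2004 0.208 ] F [-0.2  0.  -2.7] M [ 0.07 -0.05  0.01] w 0.0342
0.2070 t 20.57 p [0.4889 0.2005 0.207 ] F [ 0.2  0.6 -2.8] M [ 0.2  -0.15 -0.04] w 0.0347
0.2060 t 20.87 p [0.4889 0.2005 0.206 ] F [ 0.9  1.9 -3.6] M [ 0.33 -0.19 -0.02] w 0.0346
0.2050 t 21.17 p [0.489  0.2005 0.2054] F [0.6 0.7 1.8] M [ 0.21 -0.    0.01] w 0.0345
0.2040 t 21.47 p [0.489  0.2005 0.2042] F [-0.3  1.   4.1] M [ 0.22 -0.05  0.  ] w 0.0344
0.2030 t 21.77 p [0.489  0.2005 0.2031] F [0.1 1.5 4.6] M [ 0.29 -0.09 -0.04] w 0.0344
[0.48878878 0.20038518]
```

It dropped over the pin and met the collar with only small lateral force. Now I'll press to the bed.

```bash
python3 - <<'E'
from h import *
ori=q(.918); xy=np.array([.4889,.2005]); z=.203
while z>.197:
    z-=.0005; bot.servo_line([*xy,z],ori=ori,velocity=.02); bot.dwell(.1)
    o=st(f'{z:.4f}'); F=np.array(o['wrist_force'])
    if F[2]>16: print('stop'); break
bot.dwell(.5); st('hold')
c=snap('side','side9'); bot.dwell(.3); st('hold')
cv2.imwrite('pics/c7.png',cv2.resize(c['frame'][130:280,245:375,::-1],None,fx=4,fy=4,interpolation=cv2.INTER_CUBIC))
E
```

```text
0.2025 t 22.17 p [0.489  0.2005 0.2026] F [ 0.3 -0.4  5. ] M [ 0.2  -0.02  0.  ] w 0.0349
0.2020 t 22.52 p [0.489  0.2005 0.2021] F [-0.2  0.   5.2] M [0.19 0.02 0.04] w 0.0343
0.2015 t 22.87 p [0.489  0.2005 0.2018] F [-0.4 -0.1  7.4] M [0.15 0.12 0.03] w 0.0345
0.2010 t 23.22 p [0.4891 0.2005 0.2017] F [-1.7 -0.1 11.7] M [0.04 0.4  0.05] w 0.0345
0.2005 t 23.57 p [0.4891 0.2005 0.2017] F [-4.3 -1.1 16.9] M [-0.15  0.63  0.06] w 0.0348
stop
hold t 24.07 p [0.4891 0.2005 0.2017] F [-4.5 -0.4 16.3] M [-0.12  0.69 -0.02] w 0.0342
hold t 24.42 p [0.4891 0.2005 0.2017] F [-3.4 -1.6 16.7] M [-0.11  0.68  0.02] w 0.0346
```

View pics/c7.png

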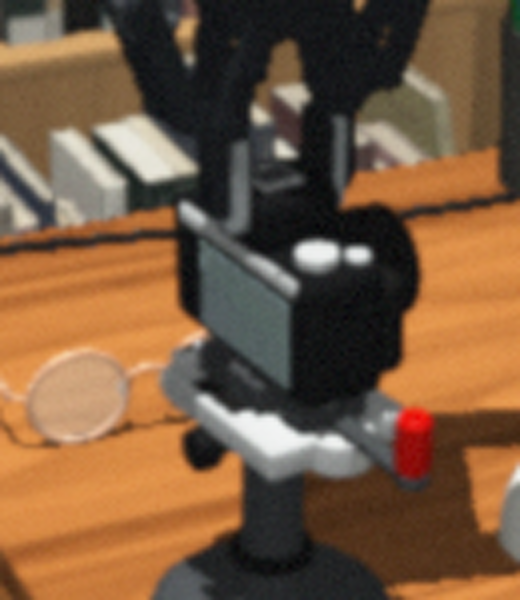

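The camera sits flat on the bed with the lens away from the side view. The knob at full-image (348,234) hasn't moved since the swing, and the hard stop at TCP z 0.2017 matches the bed height. Handing in.

```bash
python3 -c "
from h import *
hand_in(); st()"
```

```text
the job is handed in; nothing more can be done
the job is handed in; nothing more can be done
```

The camera is on the stand's pin and pressed down against the bed, still held in the gripper, so you can close the lever. The job was handed in at about 24.4 s; hand-in gives no verdict.

- **Lever:** I gripped the red knob and swung it out over the white mark. A side picture put it at about 1.59 rad (target 1.57). The knob was at the same spot, within half a pixel, in the last picture.
- **Fitting the camera:** I gripped the hump and moved 2 mm to correct for its position in the fingers. It then went over the pin with at most about 2 N of sideways force and met the collar at the expected height.
- **Pressed down:** It stopped hard at tool height 0.2017 m, which is the predicted bed height and 4 mm below where it met the collar. The wrist showed a steady upward force of about 16.5 N, so about 20 N on the stand with the camera's weight, well under 60 N. The gripper read 34.5 mm across the 36 mm hump, set to 70 N.
- **Other things:** I touched none of them. The spectacles look undisturbed in the last picture, but I did not re-measure the mouse, spectacles or memory stick.

**Small disagreements:** the knob distance measured 55 to 57 mm against 58, and the gripper reads about 1.5 mm narrow. About 4 N of sideways force and 0.7 N m of moment remain in the final press.

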